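# Stow the torch and shut the tool case

### The job

Put the black hand torch away in the long empty bay at the front of the open tool case, laying it flat on the bay's floor rather than dropping it in. Then lower the lid gently until it is fully shut, without letting it slam, and last slide the lid's catch all the way home under its keeper. Leave the other things on the bench where they are.

Things in the scene. Friction and masses are not known exactly. Their poses are not given: they have to be found in the camera images.
- case: Open black tool case fixed to the bench, 180 (x) by 280 (y) by 60 mm high without lid; walls and grey dividers 4 mm, floor 5 mm. Origin: centre of its underside; x points from its front wall to its hinge side. The catch's steel keeper is on the front wall, at y = 20 to 42 mm, sticks out 18 mm and rises to z = 84 mm. Its other cells hold steel sockets 32 mm high.
- bay (a point): Centre of the floor of the long empty bay at the case's front, on the floor (5 mm above the bench); axes as the case's. The bay's inside is 100 mm (x) by 200 mm (y); the case's walls rise 55 mm above this floor.
- lid (a joint): Angle of the lid, rad: 0 fully shut, growing as it opens; it starts standing open at 1.4 to 1.75 and cannot pass 1.95. The hinge is stiff: the lid stays at any angle, and a push of about 2 to 4 N at its outer half moves it.
- lid_hinge (a point): Middle of the hinge axis, at the case's rear (+x) top edge, z = 60.5 mm. Axes turn with the lid: y along the hinge; -x in the lid's plane to its free edge; z its outward normal (up when shut). The lid is a dark grey slab 180 mm from hinge to free edge, 280 mm wide, 10 mm thick: inner face z = 0, outer face z = 10 mm.
- lid_edge (a point): Middle of the lid's free edge on its outer face, 180 mm from the hinge axis (70.5 mm above the bench when shut). Axes turn with the lid, as those of lid_hinge.
- catch (a joint): Travel of the sliding catch along the lid's y axis, m: 0 is back (unlatched, as at the start), 0.025 is fully home with its tongue under the keeper. About 2 N moves it, and it stays where left.
- catch_knob (a point): Middle of the catch's steel knob: a block 24 mm (lid x) by 14 mm (lid y, the sliding direction) standing 19 mm off the lid's outer face, 155 mm from the hinge axis. This point is 10.5 mm off the outer face (81 mm above the bench when shut). Axes as the lid's.
- torch: Black hand torch, lying, 150 mm long along its x axis, head to +x; loose, about 0.16 kg. Origin: under mid-length, on its underside at the start. Round barrel 26 mm thick from x = -62 to +34 mm, its axis 16 mm above the underside; six-sided head (x = +33 to +75 mm) and tail cap (x = -75 to -61 mm), 32 mm across flats.
- torch_center (a point): Point on the torch's long axis, inside the barrel, 10 mm from mid-length towards the tail (a good place to grip); 16 mm above what the torch lies on. Axes as the torch's.
- screwdriver: Screwdriver with a grey handle, 170 mm long, lying on the bench near the torch; leave it.
- drill: Yellow and black cordless drill lying on its side, about 130 by 260 mm, 62 mm high; leave it.
- jar: Glass jar with a steel cap, 70 mm thick, 85 mm high; leave it.
- spray_can: Spray can with a paper label, 62 mm thick, 190 mm high; leave it.
- tape: Yellow tape measure, 70 by 36 mm, 60 mm high; leave it.
- offcut: Pale wood offcut 50 by 160 mm, 28 mm high; leave it.
- hammer: Hammer lying on the bench, to the robot's right; leave it.
Mind the look-alikes: they are no part of the job. Leave any blue, purple or turquoise look-alike of the torch alone.

How it is judged:
On the way, in this order (a step that is already met when the one before it is completed fails the run):
1. the torch lies in the long bay, let go and still, with the lid still open (x of torch_center in the frame of bay between -0.042 and 0.042 m and y of torch_center in the frame of bay between -0.085 and 0.085 m and z of torch_center in the frame of bay below 0.023 m and linear speed of torch below 0.02 m/s and contact force between torch and the fingers below 0.1 N and value of joint lid above 0.8 rad), for 0.2 s.
2. the lid is fully shut (value of joint lid below 0.03 rad), for 0.2 s.
3. the catch is slid home (value of joint catch above 0.021 m), for 0.2 s.
At the end, for the whole second after the job is handed in: The torch lies still on the floor of the long bay (its centre point within the bay and under 23 mm above its floor), the lid is shut to within 0.03 rad and the catch is at least 21 mm of its 25 mm home (x of torch_center in the frame of bay between -0.042 and 0.042 m and y of torch_center in the frame of bay between -0.085 and 0.085 m and z of torch_center in the frame of bay below 0.023 m and linear speed of torch below 0.02 m/s and contact force between torch and the fingers below 0.1 N and value of joint lid below 0.03 rad and value of joint catch above 0.021 m); the robot touches nothing.
It fails at once if the lid slams: it moves faster than 1.6 rad/s in the last 0.3 rad before shut (value of joint lid below 0.3 rad and velocity of joint lid below -1.6 rad/s).
It fails at once if the torch is dropped into the bay (faster than 0.7 m/s within 60 mm of its floor) (x of torch_center in the frame of bay between -0.042 and 0.042 m and y of torch_center in the frame of bay between -0.085 and 0.085 m and z of torch_center in the frame of bay below 0.06 m and linear speed of torch above 0.7 m/s).
It fails at once if another thing on the bench is moved by more than 40 mm (distance of any of screwdriver, drill, jar, spray_can, tape, offcut, hammer from where it was at the start of the episode above 0.04 m).
It also fails if it takes over 69 s, if anything falls off the work surface, if the arm or the gripper's body presses on something with over 40 N, if the wrist force passes 120 N, or if a joint passes its speed limit or range.

### The arm

A 6-joint arm with a two-finger parallel gripper is mounted at the origin on the work surface. World frame = base frame: x ahead of the robot, y to its left, z up, the work surface at z = 0. Lengths are in m, angles in rad, forces in N, time in s.
With the tool pointing down it reaches from about 0.3 to 0.825 m from the base axis. Payload 5.4 kg.
Tool frame: the origin (TCP) lies on the centre line of the jaws, within the pads' length; the fingertips stand ahead of it and the grasp point (between the pads) lies 5 mm behind it (arm.finger_overhang is the y of the fingertips in the tool frame, in m); y points along the fingers, x is the direction in which the jaws open and shut, and the axes are right-handed (so a half turn about y gives the same grasp; the last joint's range is limited). The gripper opens to 92 mm and grips with 3 to 60 N. Pads are 20 mm wide; open, the fingers measure 128 mm over their backs; the gripper's body (75 mm by 189 mm) begins 69 mm behind the grasp point.
Start: joints at [-1.41, 0.158, 1.597, -0, 1.386, -0.21], TCP at [0.208, -0.536, 0.229] pointing down, gripper open.
Joint ranges: [-2.91, 2.91], [-0.94, 2.29], [0.18, 2.7], [-1.29, 4.43], [0.17, 2.64], [-3, 3]. Speed limits (rad/s): [2.57, 2.57, 3.14, 3.14, 3.14, 3.14].

### API

Orientations are given as a rotation vector (axis times angle).
In Python, from station import arm, cams, job gives the robot as it stands. The module is installed in compiled form; this text tells all that it offers.
- The arm moves only by the tool move_arm, never from a script. Its argument "motion" is one flat list of numbers, 7 for each row, row after row: the turn, a rotation vector about the world's x, y, z in degrees, then the shift along the world's x, y, z in m, then the closure, from -1 (fully open) to 1 (shut), so that 0 is half open. In form: [rx, ry, rz, x, y, z, claw, rx, ry, rz, x, y, z, claw, ...]. A call has 1 to 10 rows; each row shifts and turns the pose as measured when the row begins; what a row does not reach is not made up. A row lasts 1/12 s, in which the tool goes at most 41.7 mm and 7.16 degrees, less where a joint would pass 70% of its speed; a pose out of reach is approached as far as the arm can. A call is refused whole if a number of a shift passes 0.0417 or a number of a turn 7.16, either way. A call with a gripper value outside its range is refused whole. The fingers move at their own pace and stop on an object; "grip_force" is the grip in N (left out, the last holds). Time passes only in rows, so rows that do not move let the fingers close. It gives the time, the measured TCP pose, the force and the opening at its end, in the units of the state.
- arm.sense(): the state, without advancing time (a new reading comes with each control period).
- cams.snapshot(name): name is "scene" or "top"; returns the picture (400x640x3 uint8, red, green, blue); there is no depth.
- cams.camera_params(name): a dict with "vertical_fov" (degrees; the focal length in pixels is half the picture's height over the tangent of half this angle, whatever the lens; pixels are square), "cx", "cy" (the principal point, pixels), "view" (4x4, takes a point from world to camera coordinates). Camera axes: x right, y down, z forward; pixel columns grow to the right and rows downward; lengths in m; the calibration is good to about 2 mm. A picture is of the moment at which its call begins. camera_params takes no time and is no camera call.
- job.job_done(): hands the job in, once; it reports no verdict.
The state is a dict: "t": time; "joint_positions": joint angles; "dq": joint speeds; "joint_efforts": joint torques, N m; "position": TCP position; "eef_rot": TCP orientation; "wrist_force": force on the tool from outside, world axes, zero at the start; "moment": the same for the moment, N m; "opening": finger opening in m.
Only numpy, scipy, OpenCV 4.12 (cv2) and the standard library are available. Lean on these libraries where they do the work, as an engineer would, in place of code of your own. Each camera call takes 0.05 s, during which the arm holds its last target. There are 200 camera calls.

## Working session

There is one attempt and no reset: what is moved stays moved. The work goes in short steps, Python scripts to look and compute and a tool call to move; the robot and the scene stay as the last step left them, time stands still between calls to the robot, and variables do not carry over. Pictures are saved under pics/ and viewed, about 8 in all and at most 12, crops included, and the job is handed in when it is done.

Besides the shell and the picture viewer there is one more tool, called after "Emit:" as name(argument=value, ...) on one line, values as JSON. move_arm: Moves the arm, as the interface text tells. Its arguments: {"type":"object","properties":{"motion":{"type":"array","items":{"type":"number"}},"grip_force":{"type":"number"}},"required":["motion"]}

```bash
mkdir -p pics; python3 - <<'E'
from station import arm,cams
import cv2,numpy as np
np.set_printoptions(precision=4,suppress=True)
for n in ("scene","top"):
    im=cams.snapshot(n); cv2.imwrite(f"pics/{n}0.png",im[:,:,::-1])
    p=cams.camera_params(n); print(n,p)
print(arm.sense(),arm.finger_overhang)
E
```

```text
scene {'vertical_fov': 50.45665792347589, 'cx': 324.180380438292, 'cy': 200.27682052332798, 'view': array([[-0.7264,  0.6873, -0.0057,  0.4422],
       [ 0.5006,  0.5234, -0.6895, -0.1532],
       [-0.4709, -0.5037, -0.7242,  1.7375],
       [ 0.    ,  0.    ,  0.    ,  1.    ]])}
top {'vertical_fov': 53.35595593274866, 'cx': 315.97324182729784, 'cy': 200.9800224137292, 'view': array([[ 0.0043, -1.    , -0.0005, -0.0784],
       [-0.992 , -0.0042, -0.1263,  0.5358],
       [ 0.1263,  0.001 , -0.992 ,  1.6857],
       [ 0.    ,  0.    ,  0.    ,  1.    ]])}
{'t': 0.1, 'joint_positions': array([-1.4101,  0.159 ,  1.5981, -0.    ,  1.3862, -0.2101]), 'dq': array([ 0.0008, -0.0022, -0.0029, -0.0011, -0.0016,  0.0008]), 'joint_efforts': array([ -0.0005, -38.6505, -32.2961,   0.0703,   0.0339,  -0.    ]), 'position': array([ 0.2082, -0.5354,  0.2277]), 'eef_rot': array([-1.3609,  0.9327, -0.9307]), 'wrist_force': array([-0.1315, -0.1819,  0.2232]), 'moment': array([-0.0128,  0.0321, -0.0215]), 'opening': 0.09191110196735625} 0.014
```

View pics/scene0.png

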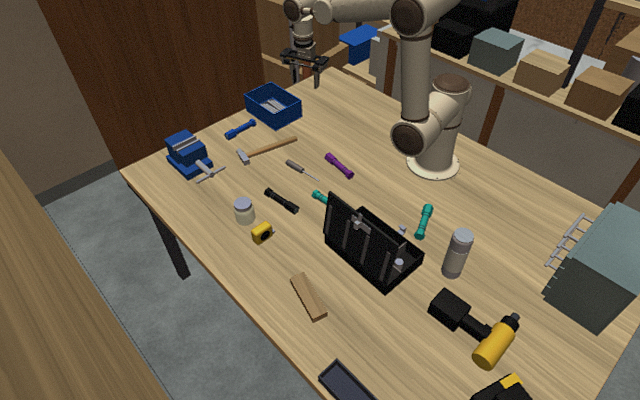

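View pics/top0.png

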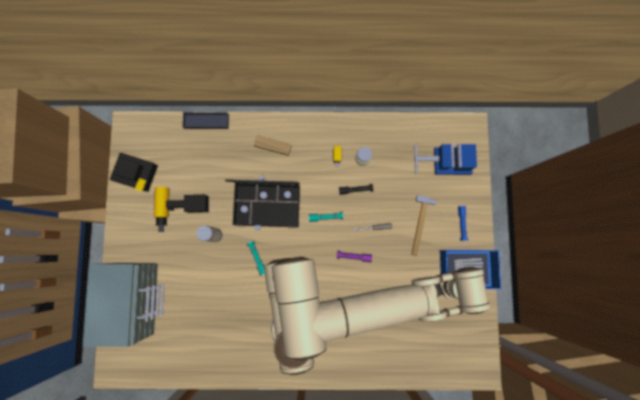

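The black torch is at top (356,189) and scene (281,200). Look-alikes in the top view are turquoise (326,216) and (257,258), purple (354,256) and blue (463,222). The case is at top (267,203). I'll check the choice in enlarged crops.

```bash
python3 - <<'E'
import cv2
a=cv2.imread("pics/top0.png")[165:245,220:400]
cv2.imwrite("pics/c_top.png",cv2.resize(a,None,fx=4.4,fy=4.4,interpolation=cv2.INTER_CUBIC))
b=cv2.imread("pics/scene0.png")[175:300,260:430]
b=cv2.convertScaleAbs(b,alpha=1.5,beta=10)
cv2.imwrite("pics/c_sc.png",cv2.resize(b,None,fx=4.5,fy=4.5,interpolation=cv2.INTER_CUBIC))
E
```

```text
(no output)
```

View pics/c_top.png

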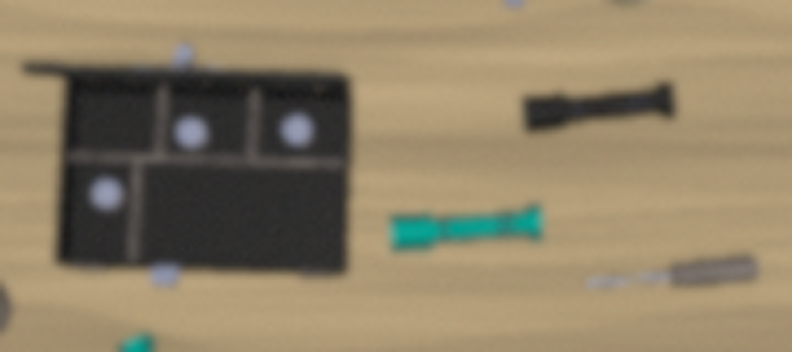

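View pics/c_sc.png

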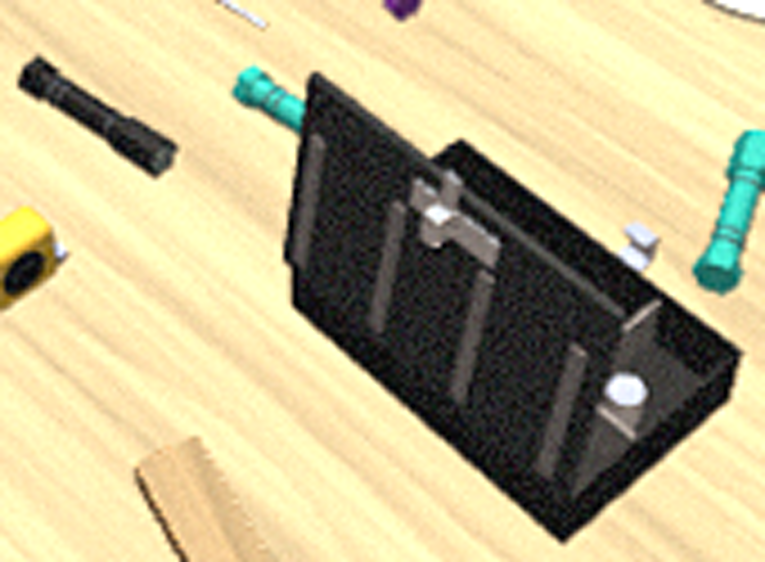

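The crops confirm the black torch. Its wide head is at crop (545,112), towards +y, and its tail is at (662,100). The case's front, with the keeper and long bay, faces the robot, and the bay is on the -y side. Next I'll fit poses from the corner pixels.

```bash
cat >h.py <<'E'
import numpy as np
from station import arm,cams
from scipy.optimize import least_squares
from scipy.spatial.transform import Rotation as R
np.set_printoptions(precision=4,suppress=True)
P={n:cams.camera_params(n) for n in("scene","top")}
def proj(n,X):
    p=P[n];c=p["view"][:3,:3]@np.asarray(X)+p["view"][:3,3];f=200/np.tan(np.radians(p["vertical_fov"]/2))
    return np.array([p["cx"]+f*c[0]/c[2],p["cy"]+f*c[1]/c[2]])
def pose(q,X): # x,y,yaw
    c,s=np.cos(q[2]),np.sin(q[2]);return np.array([q[0]+c*X[0]-s*X[1],q[1]+s*X[0]+c*X[1],X[2]])
def lidpt(q,a,X): # lid-hinge frame -> case -> world
    x,y,z=X; return pose(q,[.09+x*np.cos(a)+z*np.sin(a),y,.0605-x*np.sin(a)+z*np.cos(a)])
T=lambda u,v:("top",np.array([220+u/4.4,165+v/4.4])-.4)
S=lambda u,v:("scene",np.array([260+u/4.5,175+v/4.5])-.4)
E
cat >fit.py <<'E'
from h import *
C=[(T(345,270),(-.09,-.14,.06)),(T(58,263),(-.09,.14,.06)),(T(350,78),(.09,-.14,.06)),
(S(740,350),(-.09,.14,.06)),(S(460,140),(-.09,-.14,.06)),(S(565,540),(.09,.14,0)),(S(295,305),(.09,-.14,0)),(S(730,396),(-.09,.14,0))]
r=least_squares(lambda q:np.concatenate([proj(o[0],pose(q,X))-o[1] for o,X in C]),[.4,0,0],loss='soft_l1')
q=r.x;print("case",q,"\n",r.fun.reshape(-1,2))
L=[(S(315,72),(-.18,-.14,.005)),(S(435,225),None)]
for o,X in L[:1]:
    r=least_squares(lambda a:proj(o[0],lidpt(q,a[0],X))-o[1],[1.55]);print("lid",r.x,r.fun)
a=r.x[0]
k=least_squares(lambda y:proj("scene",lidpt(q,y[1],(-.155,y[0],.019)))-L[1][0][1],[0,a]);print("knob y,a",k.x,k.fun)
t=[(T(526,112),(.075,0,.016)),(T(673,99),(-.075,0,.016)),(S(160,153),(.075,0,.016)),(S(33,80),(-.075,0,.016))]
r=least_squares(lambda q:np.concatenate([proj(o[0],pose(q,X))-o[1] for o,X in t]),[.5,-.3,1.6]);print("torch",r.x,r.fun.reshape(-1,2))
print("grip",pose(r.x,(-.01,0,.016)),"bay",pose(q,(-.036,-.036,.005)),"keeper",pose(q,(-.1,.031,.084)))
E
python3 fit.py
```

```text
case [ 0.5172  0.1357 -0.0147] 
 [[ 0.5084  0.2565]
 [-0.5581  0.5848]
 [ 0.4076  1.8188]
 [ 0.7202 -0.2053]
 [-0.4439 -0.6859]
 [-0.0939  1.2261]
 [-1.3207  0.7179]
 [-0.0857  0.5387]]
lid [1.402] [-0.1392 -0.2663]
knob y,a [-0.001   1.4382] [0. 0.]
torch [ 0.5929 -0.2514  1.6887] [[-0.1174  0.6891]
 [ 0.4322 -0.1923]
 [ 0.4413  1.4842]
 [-0.5827 -0.9658]]
grip [ 0.594  -0.2613  0.016 ] bay [0.4807 0.1002 0.005 ] keeper [0.4176 0.1682 0.084 ]
```

```bash
cat >>h.py <<'E'
def st(): return arm.sense()
def togo(xyz,jawyaw,tilt=None):
    s=st();M=R.from_rotvec(s["eef_rot"])
    best=None
    for j in(jawyaw,jawyaw+np.pi):
        x=np.array([np.cos(j),np.sin(j),0]);y=np.array([0,0,-1.]);z=np.cross(x,y)
        D=R.from_matrix(np.stack([x,y,z],1))
        if tilt is not None: D=R.from_rotvec(tilt)*D
        d=(D*M.inv()).as_rotvec(degrees=True)
        if best is None or np.linalg.norm(d)<np.linalg.norm(best):best=d
    print("t",round(s["t"],2),"pos",s["position"],"j",s["joint_positions"],"togo deg",best,"m",np.array(xyz)-s["position"],"F",s["wrist_force"],"op",s["opening"])
E
python3 - <<'E'
from h import *
print(R.from_rotvec(st()["eef_rot"]).as_matrix())
togo((.594,-.261,.10),1.689-np.pi/2)
E
```

```text
[[ 0.3624 -0.0003  0.932 ]
 [-0.932   0.0017  0.3624]
 [-0.0017 -1.      0.0003]]
t 0.1 pos [ 0.2082 -0.5354  0.2277] j [-1.4101  0.159   1.5981 -0.      1.3862 -0.2101] togo deg [-0.0708 -0.0787 75.5259] m [ 0.3858  0.2744 -0.1277] F [-0.1315 -0.1819  0.2232] op 0.09191110196735625
```

Emit:
move_arm(motion=[0, 0, 7, 0.032, 0.023, 0, -1, 0, 0, 7, 0.032, 0.023, 0, -1, 0, 0, 7, 0.032, 0.023, 0, -1, 0, 0, 7, 0.032, 0.023, -0.005, -1, 0, 0, 7, 0.032, 0.023, -0.005, -1, 0, 0, 7, 0.032, 0.023, -0.01, -1, 0, 0, 7, 0.032, 0.023, -0.01, -1, 0, 0, 7, 0.032, 0.023, -0.01, -1, 0, 0, 7, 0.032, 0.023, -0.01, -1, 0, 0, 7, 0.032, 0.023, -0.01, -1], grip_force=20)

```text
t: 0.93
position: [0.5296, -0.3001, 0.1651]
eef_rot: [-1.573, -0.034, 0.036]
wrist_force: [0.1, -0.7, 0.2]
opening: 0.0918
```

```bash
python3 -c "
from h import *
togo((.594,-.261,.018),1.689-np.pi/2)"
```

```text
t 0.93 pos [ 0.5296 -0.3001  0.1651] j [-0.7123  0.2971  1.5626 -0.003   1.2815 -0.7561] togo deg [ 0.141  -0.0848  4.2117] m [ 0.0644  0.0391 -0.1471] F [ 0.0794 -0.6918  0.2138] op 0.09184501895256239
```

Emit:
move_arm(motion=[0, 0, 4, 0.03, 0.02, -0.015, -1, 0, 0, 0, 0.024, 0.015, -0.015, -1, 0, 0, 0, 0.01, 0.004, -0.015, -1, 0, 0, 0, 0, 0, -0.02, -1, 0, 0, 0, 0, 0, -0.02, -1, 0, 0, 0, 0, 0, 0, -1])

```text
t: 1.43
position: [0.6007, -0.2483, 0.0713]
eef_rot: [-1.565, -0.103, 0.111]
wrist_force: [-0.9, 0.8, -1.1]
opening: 0.0918
```

```bash
python3 - <<'E'
from h import *
togo((.594,-.261,.018),1.689-np.pi/2)
import cv2
a=cams.snapshot("scene")[140:240,230:350,::-1];b=cams.snapshot("top")[165:245,300:400,::-1]
cv2.imwrite("pics/g1.png",np.hstack([cv2.resize(a,(480,400),interpolation=2),cv2.resize(b,(320,400),interpolation=2)[:, :]]))
E
```

```text
t 1.43 pos [ 0.6007 -0.2483  0.0713] j [-0.5772  0.505   1.4879 -0.0005  1.1541 -0.7132] togo deg [-0.1479 -0.2719 -1.0303] m [-0.0067 -0.0127 -0.0533] F [-0.9096  0.7598 -1.1422] op 0.09177965564946461
```

View pics/g1.png

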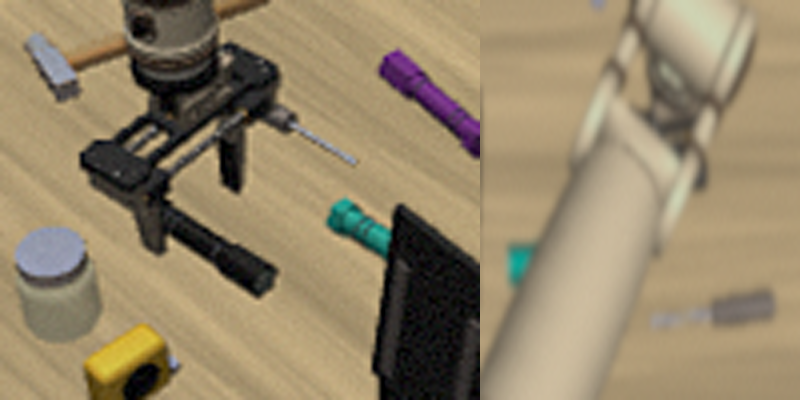

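The picture shows the fingers straddling the black torch's barrel, finger tips near crop (150,245) and (232,185), with the jar and screwdriver clear. I'll lower and grip.

Emit:
move_arm(motion=[0, 0, -1, -0.006, -0.012, -0.01, -1, 0, 0, 0, 0, 0, -0.015, -1, 0, 0, 0, 0, 0, -0.014, -1, 0, 0, 0, 0, 0, -0.008, -1, 0, 0, 0, 0, 0, 0, -1])

```text
t: 1.95
position: [0.5975, -0.2673, 0.0299]
eef_rot: [-1.576, -0.094, 0.083]
wrist_force: [0.1, 0.0, 0.1]
opening: 0.0917
```

```bash
python3 -c "
from h import *
togo((.594,-.261,.018),1.689-np.pi/2)"
```

```text
t 1.95 pos [ 0.5975 -0.2673  0.0299] j [-0.6045  0.5609  1.5004 -0.0011  1.0706 -0.7169] togo deg [0.3581 0.4275 0.3026] m [-0.0035  0.0063 -0.0119] F [0.0741 0.0193 0.0869] op 0.09174249241446791
```

Emit:
move_arm(motion=[0.3, 0.4, 0.3, -0.003, 0.005, -0.006, -1, 0, 0, 0, 0, 0, -0.005, -1, 0, 0, 0, 0, 0, 0, -1, 0, 0, 0, 0, 0, 0, 1, 0, 0, 0, 0, 0, 0, 1, 0, 0, 0, 0, 0, 0, 1, 0, 0, 0, 0, 0, 0, 1, 0, 0, 0, 0, 0, 0, 1, 0, 0, 0, 0, 0, 0, 1, 0, 0, 0, 0, 0, 0, 1], grip_force=25)

```text
t: 2.78
position: [0.5953, -0.262, 0.0192]
eef_rot: [-1.571, -0.095, 0.092]
wrist_force: [0.8, -0.7, 0.5]
opening: 0.0473
```

Emit:
move_arm(motion=[0, 0, 0, 0, 0, 0, 1, 0, 0, 0, 0, 0, 0, 1, 0, 0, 0, 0, 0, 0, 1])

```text
t: 3.03
position: [0.5953, -0.2622, 0.0195]
eef_rot: [-1.571, -0.095, 0.092]
wrist_force: [-1.2, -0.5, 0.6]
opening: 0.027
```

```bash
python3 -c "
from h import *
togo((.594,-.261,.018),1.689-np.pi/2)"
```

```text
t 3.03 pos [ 0.5953 -0.2622  0.0195] j [-0.6     0.5717  1.5085 -0.0007  1.0588 -0.7189] togo deg [ 0.1125  0.1031 -0.0603] m [-0.0013  0.0012 -0.0015] F [-1.2    -0.5064  0.5757] op 0.02695143384312875
```

Emit:
move_arm(motion=[0, 0, 0, 0, 0, 0.01, 1, 0, 0, 0, 0, 0, 0.02, 1, 0, 0, 0, 0, 0, 0.025, 1, 0, 0, 0, 0, 0, 0.025, 1, 0, 0, -2, -0.01, 0, 0.025, 1, 0, 0, -3, -0.02, 0, 0.01, 1, 0, 0, -2.5, -0.025, 0.005, 0, 1, 0, 0, 0, -0.025, 0.015, 0, 1, 0, 0, 0, -0.02, 0.02, 0, 1, 0, 0, 0, -0.01, 0.025, 0, 1])

```text
t: 3.87
position: [0.48, -0.1976, 0.1416]
eef_rot: [-1.573, 0.015, -0.019]
wrist_force: [0.3, 0.2, -2.4]
opening: 0.0251
```

```bash
python3 -c "
from h import *
q=[.5172,.1357,-.0147]
togo(pose(q,(-.042,-.046,.0245)),-.0147)"
```

```text
t 3.87 pos [ 0.48   -0.1976  0.1416] j [-0.6232  0.0971  1.8438 -0.0006  1.1974 -0.6017] togo deg [0.1354 0.1383 0.3748] m [-0.0055  0.2879 -0.1171] F [ 0.2943  0.1556 -2.3877] op 0.025066790957325932
```

Emit:
move_arm(motion=[0, 0, 0, -0.003, 0.03, 0, 1, 0, 0, 0, 0, 0.035, 0, 1, 0, 0, 0, 0, 0.035, 0, 1, 0, 0, 0, 0, 0.035, 0, 1, 0, 0, 0, 0, 0.035, 0, 1, 0, 0, 0, 0, 0.035, 0, 1, 0, 0, 0, 0, 0.03, 0, 1, 0, 0, 0, 0, 0.02, 0, 1, 0, 0, 0, 0, 0.01, 0, 1, 0, 0, 0, 0, 0, 0, 1])

```text
t: 4.7
position: [0.469, 0.0832, 0.1458]
eef_rot: [-1.572, 0.015, -0.022]
wrist_force: [0.7, -0.4, -2.9]
opening: 0.0253
```

```bash
python3 - <<'E'
from h import *
import cv2
q=[.5172,.1357,-.0147]
togo(pose(q,(-.042,-.046,.0245)),-.0147)
a=cams.snapshot("scene")[140:300,290:450,::-1]
b=cams.snapshot("top")[165:245,220:300,::-1]
cv2.imwrite("pics/g2.png",np.hstack([cv2.resize(cv2.convertScaleAbs(i,alpha=1.4,beta=10),(400,400),interpolation=2) for i in(a,b)]))
E
```

```text
t 4.7 pos [0.469  0.0832 0.1458] j [-0.0783 -0.0214  1.957  -0.0009  1.2015 -0.0549] togo deg [0.0679 0.2534 0.4792] m [ 0.0056  0.0071 -0.1213] F [ 0.7199 -0.4471 -2.8679] op 0.025330114005799903
```

View pics/g2.png

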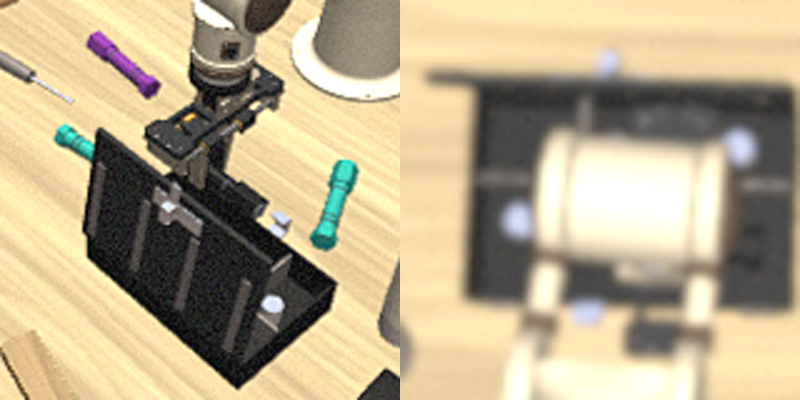

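The torch is held level above the bay, head towards +y, and the gripper body is clear of the lid. I'll lower it.

Emit:
move_arm(motion=[0, 0, 0.5, 0.005, 0.006, -0.015, 1, 0, 0, 0, 0, 0, -0.02, 1, 0, 0, 0, 0, 0, -0.02, 1, 0, 0, 0, 0, 0, -0.02, 1, 0, 0, 0, 0, 0, -0.015, 1, 0, 0, 0, 0, 0, -0.008, 1, 0, 0, 0, 0, 0, 0, 1])

```text
t: 5.38
position: [0.4775, 0.079, 0.047]
eef_rot: [-1.576, 0.011, -0.028]
wrist_force: [-0.4, -0.1, -3.0]
opening: 0.0248
```

```bash
python3 -c "
from h import *
q=[.5172,.1357,-.0147]
togo(pose(q,(-.042,-.046,.0245)),-.0147)"
```

```text
t 5.38 pos [0.4775 0.079  0.047 ] j [-0.0833  0.1498  2.0007 -0.0058  0.9794 -0.0552] togo deg [0.3261 0.6464 0.5859] m [-0.003   0.0114 -0.0225] F [-0.3731 -0.0775 -2.9914] op 0.02482927160833184
```

Emit:
move_arm(motion=[0.3, 0.6, 0.6, -0.003, 0.01, -0.004, 1, 0, 0, 0, 0, 0, -0.006, 1, 0, 0, 0, 0, 0, -0.005, 1, 0, 0, 0, 0, 0, -0.004, 1, 0, 0, 0, 0, 0, 0, 1])

```text
t: 5.8
position: [0.4769, 0.0884, 0.0293]
eef_rot: [-1.571, 0.008, -0.016]
wrist_force: [0.3, -0.0, -2.7]
opening: 0.0249
```

```bash
python3 -c "
from h import *
q=[.5172,.1357,-.0147]
togo(pose(q,(-.042,-.046,.0245)),-.0147)"
```

```text
t 5.8 pos [0.4769 0.0884 0.0293] j [-0.0665  0.1901  1.998  -0.0002  0.9488 -0.051 ] togo deg [0.0259 0.265  0.0409] m [-0.0023  0.002  -0.0048] F [ 0.3255 -0.0413 -2.706 ] op 0.02486105470750489
```

Emit:
move_arm(motion=[0, 0.2, 0, -0.002, 0.001, -0.003, 1, 0, 0, 0, 0, 0, -0.002, 1, 0, 0, 0, 0, 0, -0.001, 1, 0, 0, 0, 0, 0, 0, 1])

```text
t: 6.13
position: [0.4758, 0.0895, 0.0252]
eef_rot: [-1.572, 0.01, -0.013]
wrist_force: [0.1, -0.7, -1.7]
opening: 0.025
```

```bash
python3 -c "
from h import *
q=[.5172,.1357,-.0147]
togo(pose(q,(-.042,-.046,.0245)),-.0147)"
```

```text
t 6.13 pos [0.4758 0.0895 0.0252] j [-0.0637  0.1982  1.9987 -0.001   0.9428 -0.0487] togo deg [ 0.0535  0.1047 -0.019 ] m [-0.0013  0.0008 -0.0007] F [ 0.1479 -0.7079 -1.6696] op 0.024975912069699305
```

Emit:
move_arm(motion=[0, 0, 0, -0.001, 0, -0.0015, 1, 0, 0, 0, 0, 0, 0, 1])

```text
t: 6.3
position: [0.4764, 0.0895, 0.0251]
eef_rot: [-1.572, 0.007, -0.015]
wrist_force: [-0.2, 0.4, -1.5]
opening: 0.0252
```

Emit:
move_arm(motion=[0, 0, 0, 0, 0, 0, 0.3, 0, 0, 0, 0, 0, 0, 0.15, 0, 0, 0, 0, 0, 0, 0.1, 0, 0, 0, 0, 0, 0, 0.1, 0, 0, 0, 0, 0, 0, 0.1])

```text
t: 6.72
position: [0.4774, 0.0895, 0.0256]
eef_rot: [-1.572, 0.005, -0.018]
wrist_force: [0.1, 0.3, 0.0]
opening: 0.0414
```

Emit:
move_arm(motion=[0, 0, 0, -0.002, 0, 0.01, 0.1, 0, 0, 0, 0, 0, 0.02, 0.1, 0, 0, 0, 0, 0, 0.03, 0.1, 0, 0, 0, 0, 0, 0.035, 0.1, 0, 0, 0, 0, 0, 0.035, 0.1, 0, 0, 0, 0, 0, 0.035, 0.5, 0, 0, 0, 0, 0, 0.035, 1, 0, 0, 0, 0, -0.02, 0.035, 1, 0, 0, 0, 0, -0.035, 0.03, 1, 0, 0, 0, 0, -0.04, 0.02, 1])

```text
t: 7.55
position: [0.4641, 0.0051, 0.3176]
eef_rot: [-1.57, 0.006, -0.001]
wrist_force: [1.1, -1.2, -0.9]
opening: 0.0099
```

Emit:
move_arm(motion=[0, 0, 0, 0, -0.04, 0, 1, 0, 0, 0, 0, -0.04, 0, 1, 0, 0, 0, 0, -0.04, 0, 1, 0, 0, 0, 0.01, -0.04, 0, 1, 0, 0, 0, 0.015, -0.035, 0, 1, 0, 0, 0, 0.03, -0.025, 0, 1, 0, 0, 0, 0.035, 0, 0, 1, 0, 0, 0, 0.025, 0, 0, 1])

```text
t: 8.22
position: [0.577, -0.2317, 0.3341]
eef_rot: [-1.583, -0.003, -0.025]
wrist_force: [0.7, 0.4, 1.0]
opening: 0.0001
```

```bash
python3 - <<'E'
from h import *
import cv2
togo((.645,.066,.31),-.0147)
a=cams.snapshot("scene")[175:300,300:430,::-1]
b=cams.snapshot("top")[165:245,220:305,::-1]
cv2.imwrite("pics/g3.png",np.hstack([cv2.resize(cv2.convertScaleAbs(i,alpha=1.6,beta=15),(400,380),interpolation=2) for i in(a,b)]))
E
```

```text
t 8.22 pos [ 0.577  -0.2317  0.3341] j [-0.5755  0.2177  1.3238 -0.0006  1.5787 -0.5615] togo deg [ 0.696   1.0071 -0.0364] m [ 0.068   0.2977 -0.0241] F [0.7357 0.4171 1.0289] op 0.00011891450239141576
```

View pics/g3.png

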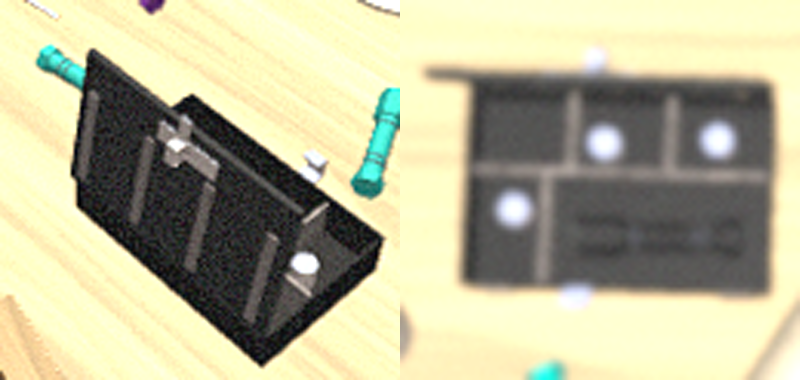

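The torch lies flat, centred in the long bay (right panel, 578–740 at row 235), and the lid is unmoved. Next I'll go behind the lid.

Emit:
move_arm(motion=[0.7, 1, 0, 0.035, 0.015, -0.005, 1, 0, 0, 0, 0.025, 0.03, -0.005, 1, 0, 0, 0, 0.01, 0.035, 0, 1, 0, 0, 0, 0, 0.038, 0, 1, 0, 0, 0, 0, 0.038, 0, 1, 0, 0, 0, 0, 0.038, 0, 1, 0, 0, 0, 0, 0.038, 0, 1, 0, 0, 0, 0, 0.035, 0, 1, 0, 0, 0, 0, 0.02, 0, 1, 0, 0, 0, 0, 0, 0, 1])

```text
t: 9.15
position: [0.6361, 0.0698, 0.323]
eef_rot: [-1.566, 0.023, 0.0]
wrist_force: [-0.9, -1.0, -0.5]
opening: 0.0008
```

```bash
python3 -c "
from h import *
q=[.5172,.1357,-.0147]
togo(pose(q,(.13,-.07,.214)),-.0147)
for a in np.linspace(1.42,0,13): print(round(a,2),lidpt(q,a,(-.14,-.07,.01))+[.018,0,.014])"
```

```text
t 9.15 pos [0.6361 0.0698 0.323 ] j [-0.0812  0.2974  1.2504  0.004   1.6091 -0.0665] togo deg [-0.2985 -0.8533 -0.0117] m [ 0.01  -0.006 -0.109] F [-0.9441 -1.0425 -0.5453] op 0.0007858062792783589
1.42 [0.613  0.0645 0.2144]
1.3 [0.5966 0.0648 0.2121]
1.18 [0.5805 0.065  0.2079]
1.06 [0.5651 0.0653 0.2018]
0.95 [0.5505 0.0655 0.1939]
0.83 [0.5369 0.0657 0.1844]
0.71 [0.5245 0.0658 0.1733]
0.59 [0.5135 0.066  0.1609]
0.47 [0.5041 0.0661 0.1472]
0.36 [0.4964 0.0663 0.1325]
0.24 [0.4904 0.0664 0.117 ]
0.12 [0.4863 0.0664 0.101 ]
0.0 [0.4842 0.0664 0.0845]
```

Emit:
move_arm(motion=[-0.3, -0.8, 0, 0.01, -0.006, -0.02, 1, 0, 0, 0, 0, 0, -0.03, 1, 0, 0, 0, 0, 0, -0.03, 1, 0, 0, 0, 0, 0, -0.02, 1, 0, 0, 0, 0, 0, -0.005, 1, 0, 0, 0, 0, 0, 0, 1])

```text
t: 9.65
position: [0.6431, 0.0619, 0.2225]
eef_rot: [-1.575, 0.002, -0.015]
wrist_force: [-0.8, 0.5, 0.4]
opening: 0.0003
```

Emit:
move_arm(motion=[0, 0, 0, -0.01, 0, 0, 1, 0, 0, 0, -0.012, 0, 0, 1, 0, 0, 0, -0.015, 0, -0.002, 1, 0, 0, 0, -0.015, 0, -0.003, 1])

```text
t: 9.98
position: [0.5928, 0.0587, 0.2241]
eef_rot: [-1.576, -0.003, -0.024]
wrist_force: [3.3, 0.0, -0.8]
opening: 0.0005
```

Emit:
move_arm(motion=[0, 0, 0, -0.017, 0.004, -0.005, 1, 0, 0, 0, -0.016, 0.003, -0.007, 1, 0, 0, 0, -0.015, 0, -0.008, 1, 0, 0, 0, -0.014, 0, -0.01, 1, 0, 0, 0, -0.013, 0, -0.011, 1])

```text
t: 10.4
position: [0.5222, 0.0621, 0.1976]
eef_rot: [-1.58, -0.023, -0.048]
wrist_force: [0.7, 1.0, 0.5]
opening: 0.0005
```

```bash
python3 -c "
from h import *
togo((.5245,.0658,.1733),-.0147)"
```

```text
t 10.4 pos [0.5222 0.0621 0.1976] j [-0.1089  0.0216  1.8064 -0.0047  1.2675 -0.0915] togo deg [0.54   2.5935 0.0811] m [ 0.0023  0.0037 -0.0243] F [0.7382 0.9875 0.5275] op 0.0005480853531325757
```

Emit:
move_arm(motion=[0.5, 2.5, 0, 0.001, 0.004, -0.012, 1, 0, 0, 0, -0.003, 0, -0.014, 1, 0, 0, 0, -0.006, 0, -0.012, 1, 0, 0, 0, -0.006, 0, -0.012, 1])

```text
t: 10.73
position: [0.51, 0.0642, 0.1555]
eef_rot: [-1.573, 0.002, -0.025]
wrist_force: [-0.8, 0.5, 0.8]
opening: 0.0001
```

```bash
python3 - <<'E'
from h import *
import cv2
togo((.5041,.0661,.1472),-.0147)
a=cams.snapshot("scene")[100:300,270:450,::-1]
cv2.imwrite("pics/g4.png",cv2.resize(cv2.convertScaleAbs(a,alpha=1.6,beta=15),None,fx=3,fy=3,interpolation=2))
E
```

```text
t 10.73 pos [0.51   0.0642 0.1555] j [-0.1096  0.0582  1.8555 -0.0012  1.2126 -0.0919] togo deg [0.1569 0.8676 0.1483] m [-0.0059  0.0019 -0.0083] F [-0.7996  0.5035  0.7707] op 0.00011259782319612355
```

View pics/g4.png

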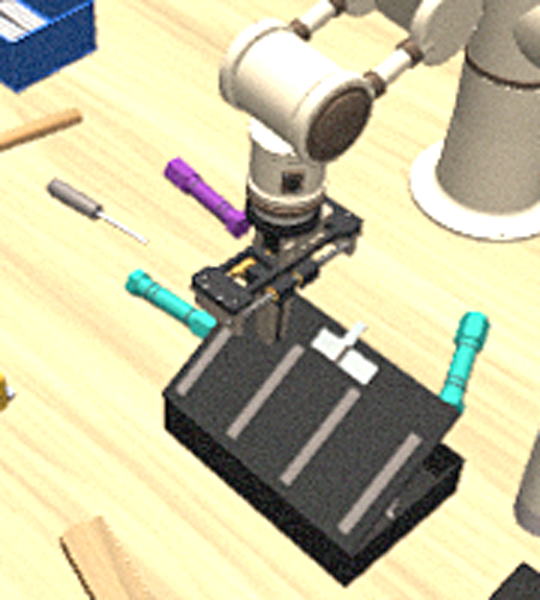

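The lid is about half down and the finger is on its outer face, clear of the catch. I'll close the rest slowly.

Emit:
move_arm(motion=[0, 0.8, 0, -0.005, 0.002, -0.008, 1, 0, 0, 0, -0.003, 0, -0.009, 1, 0, 0, 0, -0.003, 0, -0.009, 1, 0, 0, 0, -0.002, 0, -0.009, 1, 0, 0, 0, -0.002, 0, -0.008, 1, 0, 0, 0, -0.001, 0, -0.008, 1])

```text
t: 11.28
position: [0.4927, 0.0655, 0.1025]
eef_rot: [-1.574, 0.012, -0.016]
wrist_force: [-0.3, -0.1, 0.6]
opening: 0.0005
```

```bash
python3 -c "
from h import *
togo((.4842,.0664,.0845),-.0147)"
```

```text
t 11.28 pos [0.4927 0.0655 0.1025] j [-0.1093  0.0953  1.9315 -0.0038  1.1119 -0.0899] togo deg [0.2118 0.1459 0.1759] m [-0.0085  0.0009 -0.018 ] F [-0.3144 -0.125   0.6383] op 0.0005174729094493376
```

Emit:
move_arm(motion=[0, 0, 0, -0.002, 0, -0.006, 1, 0, 0, 0, -0.001, 0, -0.006, 1, 0, 0, 0, 0, 0, -0.005, 1, 0, 0, 0, 0, 0, -0.004, 1, 0, 0, 0, 0, 0, -0.003, 1])

```text
t: 11.7
position: [0.4889, 0.0655, 0.0847]
eef_rot: [-1.575, 0.017, -0.008]
wrist_force: [-12.1, 0.3, 23.6]
opening: 0.0005
```

```bash
python3 -c "
from h import *
togo((.4842,.0664,.0845),-.0147)"
```

```text
t 11.7 pos [0.4889 0.0655 0.0847] j [-0.1091  0.1196  1.9454 -0.0056  1.0814 -0.0904] togo deg [ 0.253  -0.3044  0.0771] m [-0.0047  0.0009 -0.0002] F [-12.0941   0.3469  23.6044] op 0.0004868889506236109
```

The lid has reached its stop: 24 N at z 0.0847, where I predicted shut. I'll lift and line up beside the knob.

Emit:
move_arm(motion=[0, 0, 0, 0, 0, 0.005, 1, 0, 0, 0, -0.01, 0.005, 0.015, 1, 0, 0, 0, -0.015, 0.015, 0.005, 1, 0, 0, 0, -0.01, 0.01, 0, 1, 0, 0, 0, 0, 0, 0, 1])

```text
t: 12.12
position: [0.4545, 0.096, 0.1118]
eef_rot: [-1.576, 0.015, -0.012]
wrist_force: [-0.0, 0.0, -0.3]
opening: 0.0006
```

```bash
python3 - <<'E'
from h import *
import cv2
q=[.5172,.1357,-.0147]
togo(pose(q,(-.065,-.04,.0895)),-.0147)
a=cams.snapshot("scene")[165:285,310:430,::-1]
cv2.imwrite("pics/g5.png",cv2.resize(cv2.convertScaleAbs(a,alpha=1.3,beta=5),None,fx=5,fy=5,interpolation=2))
for y in(-.008,.006):
  for x in (-.143,-.167): print(y,x,(proj("scene",lidpt(q,0,(x,y,.029)))-[310,165]+.4)*5)
print("lid corners",[(proj("scene",lidpt(q,0,X))-[310,165]+.4)*5 for X in((-.18,-.14,.01),(-.18,.14,.01),(0,.14,.01))])
E
```

```text
t 12.12 pos [0.4545 0.096  0.1118] j [-0.0496  0.0006  2.0092 -0.0054  1.1339 -0.0301] togo deg [ 0.2765 -0.1296  0.1444] m [-0.0029  0.0007 -0.0223] F [-0.0327  0.0108 -0.2651] op 0.0005552386833672009
-0.008 -0.143 [367.5651 307.7461]
-0.008 -0.167 [392.0089 288.794 ]
0.006 -0.143 [383.6315 319.8237]
0.006 -0.167 [408.0725 300.6779]
lid corners [array([259.7234, 191.9319]), array([578.5493, 427.9091]), array([388.9423, 593.6853])]
```

View pics/g5.png

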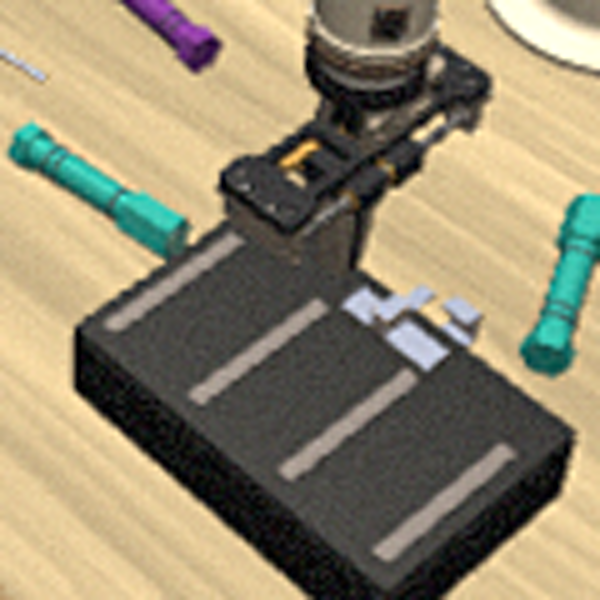

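The lid is shut, and its corners match the projection. The knob stands at about (400,302), between two guide plates at (362,305) and (418,345). I'll keep the tip about 9 mm above the lid to clear the plates.

Emit:
move_arm(motion=[0.2, 0, 0.1, -0.002, -0.003, -0.008, 1, 0, 0, 0, 0, 0, -0.006, 1, 0, 0, 0, 0, 0, -0.003, 1, 0, 0, 0, 0, 0, 0, 1])

```text
t: 12.5
position: [0.4533, 0.0909, 0.0913]
eef_rot: [-1.573, 0.015, -0.01]
wrist_force: [-0.6, 0.5, 0.3]
opening: 0.0
```

```bash
python3 -c "
from h import *
q=[.5172,.1357,-.0147]
togo(pose(q,(-.065,.007,.094)),-.0147)"
```

```text
t 12.5 pos [0.4533 0.0909 0.0913] j [-0.0629  0.0277  2.0281 -0.0026  1.0888 -0.0463] togo deg [ 0.1204 -0.1836  0.0422] m [-0.001   0.0528  0.0027] F [-0.6228  0.4526  0.2837] op 1.4499162177494373e-05
```

Emit:
move_arm(motion=[0, 0, 0, 0, 0.008, 0.003, 1, 0, 0, 0, 0, 0.008, 0, 1, 0, 0, 0, 0, 0.008, 0, 1, 0, 0, 0, 0, 0.007, 0, 1])

```text
t: 12.83
position: [0.4534, 0.1228, 0.0934]
eef_rot: [-1.573, 0.019, -0.011]
wrist_force: [0.3, -0.9, 0.5]
opening: 0.0006
```

Emit:
move_arm(motion=[0, 0, 0, 0, 0.006, 0, 1, 0, 0, 0, 0, 0.006, 0, 1])

```text
t: 13.0
position: [0.4537, 0.1362, 0.0935]
eef_rot: [-1.575, 0.017, -0.01]
wrist_force: [1.3, -2.7, -0.7]
opening: 0.0004
```

```bash
python3 -c "
from h import *
q=[.5172,.1357,-.0147]
togo(pose(q,(-.065,.007,.094)),-.0147)"
```

```text
t 13.0 pos [0.4537 0.1362 0.0935] j [ 0.0382  0.0552  1.9944 -0.004   1.0964  0.0576] togo deg [ 0.2137 -0.2481  0.1638] m [-0.0014  0.0074  0.0005] F [ 1.3306 -2.7471 -0.6597] op 0.00035383215405643964
```

Contact with the knob at about 2.7 N. I'll push on in small steps until the stop.

Emit:
move_arm(motion=[0, 0, 0, 0, 0.004, 0, 1, 0, 0, 0, 0, 0.003, 0, 1, 0, 0, 0, 0, 0.003, 0, 1])

```text
t: 13.25
position: [0.454, 0.1473, 0.0936]
eef_rot: [-1.577, 0.014, -0.009]
wrist_force: [0.5, -15.7, 0.7]
opening: 0.0004
```

Emit:
move_arm(motion=[0, 0, 0, 0, 0.003, 0, 1, 0, 0, 0, 0, 0.003, 0, 1])

```text
t: 13.42
position: [0.454, 0.1474, 0.0937]
eef_rot: [-1.593, 0.012, -0.005]
wrist_force: [-1.4, -16.6, -0.3]
opening: 0.0003
```

Hard stop at y = 0.1474 (about 16 N). I'll back off, clear and check.

Emit:
move_arm(motion=[0, 0, 0, 0, -0.008, 0, 1, 0, 0, 0, 0, -0.008, 0.005, 1, 0, 0, 0, 0, -0.01, 0.03, 1, 0, 0, 0, 0, -0.03, 0.035, 1, 0, 0, 0, 0, -0.04, 0.03, 1, 0, 0, 0, 0, -0.04, 0.02, 1, 0, 0, 0, 0, -0.04, 0, 1, 0, 0, 0, 0, -0.04, 0, 1, 0, 0, 0, 0, -0.04, 0, 1, 0, 0, 0, 0, 0, 0, 1])

```text
t: 14.25
position: [0.4513, -0.1079, 0.217]
eef_rot: [-1.591, 0.004, -0.007]
wrist_force: [0.1, 0.9, 0.3]
opening: 0.0003
```

```bash
python3 - <<'E'
from h import *
import cv2
print(st()["position"],st()["wrist_force"])
a=cams.snapshot("scene")[165:285,310:430,::-1];b=cams.snapshot("top")[165:245,220:300,::-1]
cv2.imwrite("pics/g6.png",np.hstack([cv2.resize(cv2.convertScaleAbs(i,alpha=1.2),(400,400),interpolation=2) for i in (a,b)]))
E
```

```text
[ 0.4513 -0.1079  0.217 ] [0.1276 0.9396 0.2939]
```

View pics/g6.png

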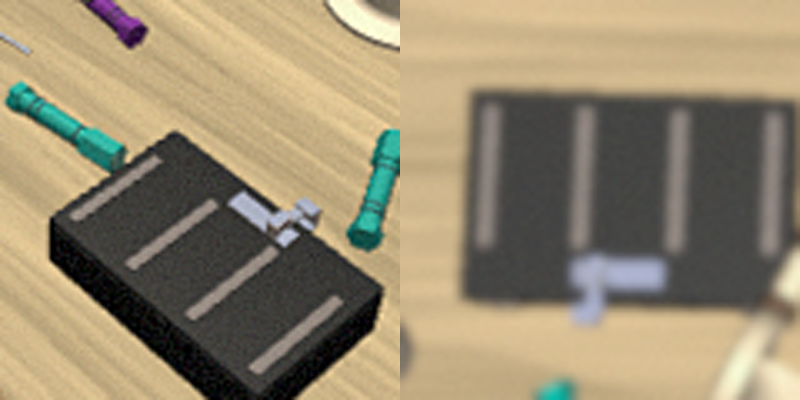

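The catch knob has moved to the far end of its rail, with its tongue at the keeper (left panel 295,212; right panel 590,300). The lid is flat and the arm is clear, so I'm handing in.

```bash
python3 -c "
from station import job
print(job.job_done())"
```

```text
the job is handed in; nothing more can be done
None
```

I laid the black torch flat in the long front bay, lowered the lid slowly until it was shut, and slid the catch home. I handed the job in at about 14 s of the 69 s allowed, and the hand-in gave no verdict.

- **Torch:** after I let go, the top view showed it lying inside the long bay. I could not see it again once the lid was shut.
- **Lid:** it met its stop with 24 N at the height I had calculated for shut, and in the picture its corners matched the shut position.
- **Catch:** the push ended at a hard stop of about 16 N. The last picture shows the knob at the far end of its rail with the tongue at the keeper. I worked out about 25 mm of travel, but that rests on image estimates good to a few millimetres, because I had no direct reading of the catch.
- **Other things on the bench:** I did not touch any of them on purpose, and nothing near the case looked moved. I did not measure the others again at the end.

No check failed. One small disagreement: the knob's starting place came out about 4 mm apart between the first picture fit and where the push ended.

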